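# Unpack the cordless mini iron, dock it and turn up its heat

## Robot

A 6-joint arm with a two-finger parallel gripper is mounted at the origin on the work surface. World frame = base frame: x ahead of the robot, y to its left, z up, the work surface at z = 0. Lengths are in mm, angles in rad, forces in N, time in s.
With the tool pointing down it reaches from about 400 to 925 mm from the base axis. Payload 12.5 kg.
Tool frame: the origin (TCP) lies midway between the tips of the shut fingers; the grasp point (between the pads) lies 19 mm behind it; z points along the fingers, y is the direction in which the jaws open and shut (so a half turn about z gives the same grasp; the last joint's range is limited). The gripper opens to 95 mm and grips with 3 to 60 N. Pads are 20 mm wide; open, the fingers measure 119 mm over their backs; the gripper's body (75 mm by 180 mm) begins 59 mm behind the grasp point.
Start: joints at [-1.343, 0.491, 1.559, -0, 1.092, -0.106], TCP at [204.796, -590.513, 214.661] pointing down, gripper open.
Joint ranges: [-3.1, 3.1], [-0.84, 2.19], [0.05, 2.79], [-1.13, 4.28], [0.06, 2.93], [-2.69, 2.69]. Speed limits (rad/s): [2.22, 2.22, 2.79, 3.14, 3.14, 3.14].

## Interface

Orientations are given as [roll, pitch, yaw] about the fixed x, y, z axes, in that order (R = Rz(yaw) Ry(pitch) Rx(roll)).
In Python, from cell import env gives the robot as it stands.
- The arm moves only by the tool drive_tool, never from a script. Its argument "increments" is a list of rows, each a list of 2 entries, a list of its own where there are three numbers: the shift along the tool's x, y, z as a fraction of full scale, then the turn, a rotation vector about the tool's x, y, z as a fraction of full scale. In form: [[[x, y, z], [ax, ay, az]], ...]. A call has 1 to 5 rows; each row shifts and turns the commanded pose from where the row before left it, along the tool's axes as they then stand; what a row does not reach is not made up. Full scale, the value 1, is 30 mm for a shift and 0.08 rad for a turn. A row lasts 1/12 s, in which the tool goes at most 41.7 mm and 7.16 degrees, less where a joint would pass 70% of its speed; a pose out of reach is approached as far as the arm can. A call with a number of a shift or a turn outside -1 to 1 is refused whole. A call with a gripper value outside its range is refused whole. "jaw" is the opening, from -1 (shut) to 1 (fully open), so that 0 is half open, set as the call begins (left out, the last holds). The fingers move at their own pace and stop on an object; the grip force is fixed at half the most. Time passes only in rows, so rows that do not move let the fingers close. It gives the time, the measured TCP pose, the force and the opening at its end, in the units of the state.
- env.state(): the state, without advancing time (a new reading comes with each control period).
- env.read_camera(name): name is "side" or "top" or "wrist"; returns a dict with "pixels" (400x640x3 uint8, blue, green, red), "vertical_fov" (degrees; the focal length in pixels is half the picture's height over the tangent of half this angle, whatever the lens; pixels are square), "cx", "cy" (the principal point, pixels), "world_to_cam" (4x4, takes a point from world to camera coordinates). Camera axes: x right, y down, z forward; pixel columns grow to the right and rows downward; lengths in mm; the calibration is good to about 2 mm. A picture is of the moment at which its call begins. There is no depth.
- env.job_done(): hands the job in, once; it reports no verdict.
Trained networks look in a picture, given as the dict that the camera call returned (one of the last four; its "shot" number tells which), for a name from the list of things; names that differ only in an ending like _2 or _b are one class to them, and where a whole thing is asked for, a point or a joint stands for the part that bears it (a point fixed in the world has none). Each returns a list of dicts, best first, with "score" (0 to 1); they miss things now and then, are a little off and sometimes report something else, mostly with a low value. They report only what shows in the picture. A call takes as long as a camera call.
- env.boxes_of(target, picture): "point" ([x, y, z] in mm, in world coordinates, good to about 4 mm: the middle of the surface that is visible of it).
- env.tip_of(target, picture): "point" ([x, y, z] in mm, in world coordinates, good to about 4 mm: a listed point, or the origin of a listed thing).
The state is a dict: "t": time; "joints": joint angles; "qvel": joint speeds; "tau": joint torques, N m; "eef_pos": TCP position; "tcp_rot": TCP orientation; "ft_force": force on the tool from outside, world axes, zero at the start; "moment": the same for the moment, N m; "opening": opening from 0.0 (shut) to 1.0 (fully open).
Only numpy, scipy, OpenCV 4.12 (cv2) and the standard library are available. Lean on these libraries where they do the work, as an engineer would, in place of code of your own. Each camera call takes 0.05 s, during which the arm holds its last target.

## Task

Get the cordless mini iron ready for pressing: take the loose lid by its tab and tip that end well up while the opposite edge still rests on the tub's rim, then lift the lid off and lay it gently flat, right side up, on the bare table. Then take the iron out of the tub and set it gently down, flat, inside the low rails of the heating dock with its nose pointing away from the white console; only once it is docked, roll the dock's ribbed thumbwheel with a fingertip, its top moving away from the iron, until it reaches its stop. Do not disturb the carton, the thread cone and the wooden block, and let go of everything at the end.

Things in the scene. Friction and masses are not known exactly. Their poses are not given: they have to be found in the camera images.
- lid_tab (a point): Centre of the grey lid's pull tab: flush with the plate in the middle of its -x end, out 40 mm, 30 mm wide (y), 10 mm thick (z); this point is at mid-thickness, 20 mm from the plate's edge and 20 mm from the tab's tip. Lid frame: x from tab to far edge, z up. With the lid flat on the table this point is 15 mm up, the tab's underside 10 mm.
- lid_center (a point): Centre of the underside of the lid's plate, 124 mm in +x and 3 mm below lid_tab, same axes. Plate 208 (x) x 168 (y) x 6 mm, lid about 160 g. A 12 mm deep lip (186 x 146 mm) under it drops loosely inside the tub's walls; nothing else holds the lid. Flat on the table it stands on the lip, this point 12 mm up.
- lid_far_edge (a point): Underside of the plate at the middle of the lid's far (+x) end, 224 mm in +x from lid_tab and 3 mm lower; lies on tub_far_rim when seated.
- tub_mouth (a point): Centre of the rim of the grey storage tub, 90 mm above the table. Tub 200 mm (its x) x 160 mm (its y) outside, 4 mm walls and floor, fixed to the table; x points to the end away from the lid's tab.
- tub_far_rim (a point): Middle of the top of the tub's far (+x) wall, outer face, 90 mm up: the line through it along the tub's y is where the lid pivots when tipped.
- iron_handle (a point): Centre of the handle bar of the cordless mini iron (300 to 650 g), which stands on its sole in the tub. The black bar is 92 mm long (iron's x), 26 mm wide (y), 20 mm high; this point is 64 mm above the sole, over the centre of mass. Two posts carry it; gap of 23 mm between bar and body. Iron frame: x to the pointed nose, z up.
- iron_sole (a point): Point on the underside of the iron's steel sole straight below iron_handle (64 mm lower). Nose tip 59 mm in +x, blunt back 50 mm in -x, sides 29 mm in y; iron 74 mm high in all.
- iron_nose (a point): Tip of the iron's nose, 59 mm in +x from iron_sole and 5 mm up.
- dock_plate (a point): Top of the heating dock's steel plate, 18 mm up, where iron_sole belongs, iron's x along this x. Dock fixed, 216 x 100 mm in all (71 mm on in +x). Rails 8 mm higher than the plate: side rails' inner faces 36 mm either way in y, end rail 62 mm in +x. White console (82 mm in x, 54 mm high) at the -x end, its face 64 mm from here. x: from console to end rail.
- wheel_top (a point): Fixed point at the top of the dock's heat thumbwheel, 64 mm above the table, mid-console (105 mm in -x from dock_plate, same axes). The wheel, 63 mm in diameter over its ribs and 16 mm wide, has a level axle along the dock's y 32 mm below this point, and shows 10 mm above the console through a slot; 14 ribs 1.5 mm proud, 14 mm apart.
- heat (a joint): Turn of the heat thumbwheel in rad, 0 (off) to 1.6 (stop, full heat); starts near 0. It grows as the wheel's top moves in the dock's -x, away from the iron; light friction (about 1 N at the rim), stays where it is left.
- carton_center (a point): Bystander: centre of a closed cardboard carton 90 x 120 mm, 60 mm high.
- cone_center (a point): Bystander: middle of an upright grey cone of thread, 72 mm wide at the foot, 112 mm high.
- clapper_center (a point): Bystander: centre of a flat wooden pressing block 60 x 160 mm, 35 mm high.

How it is judged (in metres and radians):
On the way, in this order (a step that is already met when the one before it is completed fails the run):
1. the lid is tipped up at its tab (over 0.12 rad) with its far edge still on the far rim (angle between lid_center's own z axis and vertical above 0.12 rad and distance between lid_far_edge and tub_far_rim below 0.015 m), for 0.05 s.
2. the lid lies flat and right side up on the table (height (world z) of lid_center below 0.018 m and angle between lid_center's own z axis and vertical below 0.08 rad and linear speed of lid below 0.03 m/s), for 0.2 s.
3. the iron sits flat in the dock, nose away from the console (horizontal distance between iron_sole and dock_plate below 0.015 m and z of iron_sole in the frame of dock_plate between -0.005 and 0.005 m and angle between iron_sole's own z axis and vertical below 0.08 rad and x of iron_nose in the frame of dock_plate above 0.03 m), for 0.2 s.
4. the thumbwheel is rolled to its stop (value of joint heat above 1.4 rad), for 0.2 s.
At the end, for the whole second after the job is handed in: The lid lies still, flat (within 0.08 rad) and right side up on the table; the iron is still, in the dock with its sole within 15 mm of its place and 5 mm of the plate's height, flat within 0.08 rad, nose away from the console; the thumbwheel is at 1.4 rad or more (all of step 2 and all of step 3 and value of joint heat above 1.4 rad and linear speed of iron below 0.03 m/s); the robot touches nothing.
It fails at once if a bystander is moved by more than 30 mm (distance of any of carton_center, cone_center, clapper_center from where it was at the start of the episode above 0.03 m).
It fails at once if the iron is dropped (over 0.7 m/s out of the fingers) (linear speed of iron above 0.7 m/s and contact force between the fingers and iron below 0.2 N).
It fails at once if the lid is dropped or thrown (over 0.9 m/s out of the fingers) (linear speed of lid above 0.9 m/s and contact force between the fingers and lid below 0.2 N).
It also fails if it takes over 72 s, if anything falls off the work surface, if the arm or the gripper's body presses on something with over 40 N, if the wrist force passes 120 N, or if a joint passes its speed limit or range.

## Working session

There is one attempt and no reset: what is moved stays moved. The work goes in short steps, Python scripts to look and compute and a tool call to move; the robot and the scene stay as the last step left them, time stands still between calls to the robot, and variables do not carry over. Pictures are saved under pics/ and viewed, and the job is handed in when it is done.

Besides the shell and the picture viewer there is one more tool, called after "Request:" as name([rows], argument=value, ...), one row to a line, values as JSON. drive_tool: Moves the arm, as the interface text tells. Its arguments: {"type":"object","properties":{"increments":{"type":"array","items":{"type":"array"}},"jaw":{"type":"number"}},"required":["increments"]}

```bash
mkdir -p pics; ls; cat > h.py <<'E'
import numpy as np, cv2
from cell import env
from scipy.spatial.transform import Rotation as R
def save(p,name): cv2.imwrite('pics/'+name,p['pixels'])
def proj(p,X):
    f=200/np.tan(np.radians(p['vertical_fov'])/2)
    c=np.array(p['world_to_cam'])@np.append(X,1)
    return f*c[0]/c[2]+p['cx'],f*c[1]/c[2]+p['cy']
E
python3 - <<'E'
from h import *
print(env.state())
for n in ['top','side']:
    p=env.read_camera(n); save(p,n+'0.png')
    for t in ['lid_tab','lid_center','lid_far_edge','tub_mouth','tub_far_rim','iron_handle','dock_plate','wheel_top','carton_center','cone_center','clapper_center']:
        r=env.tip_of(t,p)
        print(n,t,[(np.round(q['point']).tolist(),round(q['score'],2)) for q in r[:2]])
E
```

```text
pics
{'t': 0.0, 'joints': array([-1.34261209e+00,  4.91544915e-01,  1.55943031e+00, -4.19089186e-05,
        1.09173026e+00, -1.05605224e-01]), 'qvel': array([-0.00205688, -0.00059613,  0.00050243, -0.00028919,  0.00122212,
        0.00133425]), 'tau': array([ 9.54221764e-05, -6.12648082e+01, -2.58189958e+01,  6.93845353e-02,
        4.82056872e-02, -4.76894411e-05]), 'eef_pos': array([ 204.7193209 , -590.2626725 ,  214.07744586]), 'tcp_rot': array([-3.14048210e+00, -8.03401211e-05,  3.33808758e-01]), 'ft_force': array([-0.2558707 ,  0.12358669,  0.51463508]), 'moment': array([-0.01693046, -0.01838416, -0.04229296]), 'opening': 1.0022377684457673}
top lid_tab [([443.0, -282.0, 92.0], 0.92)]
top lid_center [([569.0, -299.0, 88.0], 0.57)]
top lid_far_edge [([660.0, -310.0, 88.0], 0.89)]
top tub_mouth [([444.0, -286.0, 93.0], 0.42)]
top tub_far_rim []
top iron_handle []
top dock_plate [([626.0, 314.0, 18.0], 0.76)]
top wheel_top [([528.0, 327.0, 61.0], 0.62)]
top carton_center [([311.0, 320.0, 33.0], 0.91)]
top cone_center [([773.0, 58.0, 55.0], 0.79), ([314.0, 320.0, 31.0], 0.46)]
top clapper_center [([318.0, -278.0, 17.0], 0.67)]
side lid_tab [([441.0, -284.0, 92.0], 0.87)]
side lid_center [([567.0, -298.0, 92.0], 0.58)]
side lid_far_edge [([667.0, -308.0, 85.0], 0.77)]
side tub_mouth []
side tub_far_rim []
side iron_handle []
side dock_plate [([625.0, 316.0, 20.0], 0.83), ([318.0, -283.0, 19.0], 0.33)]
side wheel_top [([525.0, 331.0, 69.0], 0.85)]
side carton_center [([315.0, 321.0, 27.0], 0.6)]
side cone_center [([773.0, 51.0, 56.0], 0.76)]
side clapper_center [([318.0, -283.0, 16.0], 0.9), ([522.0, 327.0, 69.0], 0.21)]
```

View pics/top0.png

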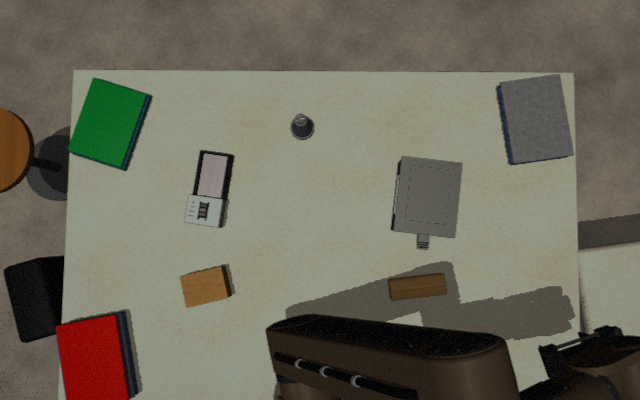

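View pics/side0.png

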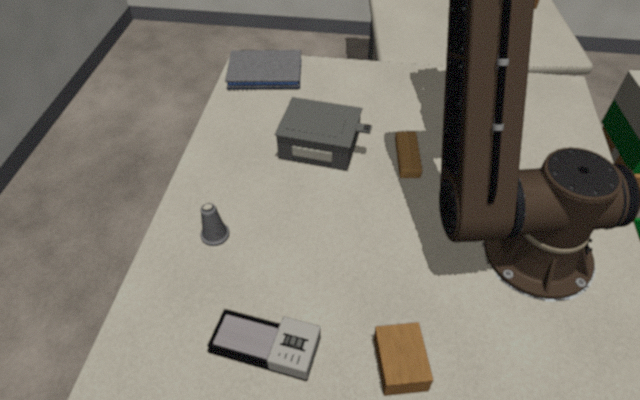

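The top view shows the lid at about (428,195), with its tab at (423,241) facing the robot. The dock is at (210,190) with its console nearer the robot, and the cone is at (302,126). Next I'll refine the yaws from the outlines.

```bash
cat >> h.py <<'E'
def back(p,uv,z):
    f=200/np.tan(np.radians(p['vertical_fov'])/2)
    W=np.array(p['world_to_cam']); d=W[:3,:3].T@np.array([(uv[0]-p['cx'])/f,(uv[1]-p['cy'])/f,1]); o=-W[:3,:3].T@W[:3,3]
    return o+d*(z-o[2])/d[2]
def crop(p,x0,y0,x1,y1,k,name):
    cv2.imwrite('pics/'+name,cv2.resize(p['pixels'][y0:y1,x0:x1],None,fx=k,fy=k,interpolation=cv2.INTER_CUBIC))
def frame(c,yaw,pts):
    m=np.array([[np.cos(yaw),-np.sin(yaw),0],[np.sin(yaw),np.cos(yaw),0],[0,0,1]]); return [m@np.array(q)+c for q in pts]
def outline(img,p,pts,col,k=4,off=(0,0)):
    q=[((proj(p,x)[0]-off[0])*k,(proj(p,x)[1]-off[1])*k) for x in pts]
    cv2.polylines(img,[np.int32(np.round(q))],True,col,1)
# tool motion needed to reach TCP position X (mm), tool pointing down w/ yaw
def need(X,rpy,s=None):
    s=s or env.state()
    T=R.from_euler('xyz',s['tcp_rot']); G=R.from_euler('xyz',rpy)
    d=T.inv().apply(np.array(X)-s['eef_pos']); w=(T.inv()*G).as_rotvec()
    print('t',round(s['t'],2),'pos',np.round(s['eef_pos'],1),'rpy',np.round(s['tcp_rot'],3),'F',np.round(s['ft_force'],1),'open',round(s['opening'],3))
    print('shift mm',np.round(d,1),'units',np.round(d/30,2),'turn units',np.round(w/.08,2))
E
python3 - <<'E'
from h import *
p=env.read_camera('top')
img=p['pixels']
print(p['vertical_fov'],-np.array(p['world_to_cam'])[:3,:3].T@np.array(p['world_to_cam'])[:3,3])
a=cv2.resize(img[140:260,380:480],None,fx=5,fy=5,interpolation=cv2.INTER_CUBIC)
c=np.array([566,-298,90.]);y=-.12
outline(a,p,frame(c,y,[(-104,-84,6),(104,-84,6),(104,84,6),(-104,84,6)]),(0,0,255),5,(380,140))
outline(a,p,frame(c,y,[(-104,-15,6),(-144,-15,6),(-144,15,6),(-104,15,6)]),(0,0,255),5,(380,140))
b=cv2.resize(img[140:240,170:250],None,fx=5,fy=5,interpolation=cv2.INTER_CUBIC)
c=np.array([626,315,0.]);y=-.14
outline(b,p,frame(c,y,[(-64,-36,18),(62,-36,18),(62,36,18),(-64,36,18)]),(0,0,255),5,(170,140))
outline(b,p,frame(c,y,[(-64,-50,54),(-146,-50,54),(-146,50,54),(-64,50,54)]),(0,0,255),5,(170,140))
cv2.imwrite('pics/a.png',a[:,:]);cv2.imwrite('pics/b.png',b)
E
```

```text
45.214832209819676 [ 459.41393244  -27.30768672 1403.40882733]
```

View pics/a.png

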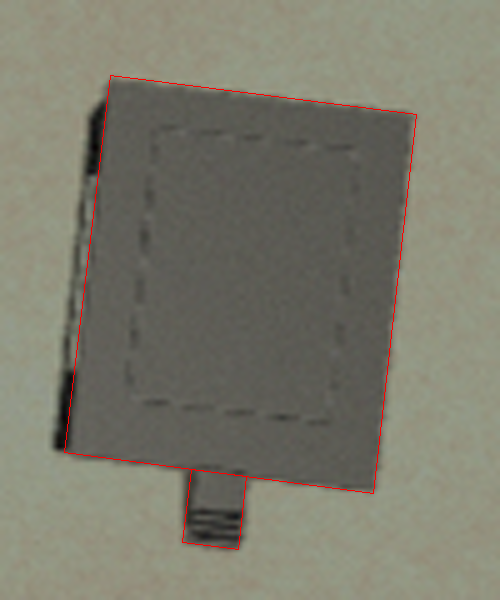

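View pics/b.png

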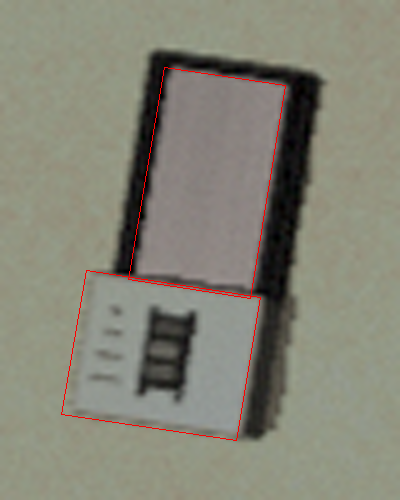

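```bash
python3 - <<'E'
from h import *
need([445,-283.4,164],[np.pi,0,-.12])
E
```

```text
t 1.25 pos [ 204.8 -590.5  214.7] rpy [3.142 0.    0.334] F [-0.1 -0.   0.1] open 0.999
shift mm [ 327.6 -211.5   50.6] units [10.92 -7.05  1.69] turn units [ 0.   -0.    5.67]
```

Request:
drive_tool([
  [[1,-0.6,0],[0,0,0]],
  [[1,-0.6,0],[0,0,0]],
  [[1,-0.6,0],[0,0,0]],
  [[1,-0.6,0],[0,0,0]],
  [[1,-0.6,0],[0,0,0]],
])

```text
t: 1.67
eef_pos: [317.7, -455.0, 214.7]
tcp_rot: [3.141, -0.0, 0.333]
ft_force: [0.7, -0.2, 0.2]
opening: 1.004
```

Request:
drive_tool([
  [[0,0,0],[0,0,1]],
  [[0,0,0],[0,0,1]],
  [[0,0,0],[0,0,1]],
  [[0,0,0],[0,0,1]],
  [[0,0,0.5],[0,0,1]],
])

```text
t: 2.08
eef_pos: [317.7, -457.2, 201.7]
tcp_rot: [3.138, -0.002, -0.07]
ft_force: [0.4, -1.3, -0.4]
opening: 1.003
```

```bash
python3 - <<'E'
from h import *
need([445,-283.4,164],[np.pi,0,-.12])
E
```

```text
t 2.08 pos [ 317.7 -457.2  201.7] rpy [ 3.138e+00 -2.000e-03 -7.000e-02] F [ 0.4 -1.3 -0.4] open 1.003
shift mm [ 114.8 -182.4   37.3] units [ 3.83 -6.08  1.24] turn units [ 0.05 -0.03  0.63]
```

Request:
drive_tool([
  [[0.5,-0.9,0.2],[0.05,0,0.6]],
  [[0.55,-0.9,0.2],[0,0,0]],
  [[0.55,-0.9,0.2],[0,0,0]],
  [[0.55,-0.9,0.2],[0,0,0]],
  [[0.55,-0.9,0.2],[0,0,0]],
])

```text
t: 2.5
eef_pos: [412.4, -329.3, 169.9]
tcp_rot: [-3.138, -0.0, -0.115]
ft_force: [0.8, 0.1, 0.3]
opening: 1.0
```

```bash
python3 - <<'E'
from h import *
need([445,-283.4,164],[np.pi,0,-.12])
E
```

```text
t 2.5 pos [ 412.4 -329.3  169.9] rpy [-3.138 -0.    -0.115] F [0.8 0.1 0.3] open 1.0
shift mm [ 27.2 -49.4   6.1] units [ 0.91 -1.65  0.2 ] turn units [-0.05 -0.    0.07]
```

Request:
drive_tool([
  [[0.45,-0.85,0.1],[-0.05,0,0.07]],
  [[0.45,-0.85,0.1],[0,0,0]],
  [[0,0,0],[0,0,0]],
])

```text
t: 2.75
eef_pos: [446.1, -279.6, 163.8]
tcp_rot: [-3.141, 0.0, -0.117]
ft_force: [0.9, 0.3, 0.6]
opening: 1.003
```

```bash
python3 - <<'E'
from h import *
need([445,-283.4,84],[np.pi,0,-.12])
p=env.read_camera('wrist'); save(p,'w1.png')
for t in ['lid_tab','lid_center']:
  print(t,[(np.round(q['point'],1),q['score']) for q in env.tip_of(t,p)][:2])
E
```

```text
t 2.75 pos [ 446.1 -279.6  163.8] rpy [-3.141  0.    -0.117] F [0.9 0.3 0.6] open 1.003
shift mm [-0.7  4.  79.8] units [-0.02  0.13  2.66] turn units [-0.01  0.01  0.04]
lid_tab [(array([ 442.7, -285.1,   95. ]), 0.66)]
lid_center [(array([ 571.7, -292.3,   93.8]), 0.95)]
```

View pics/w1.png

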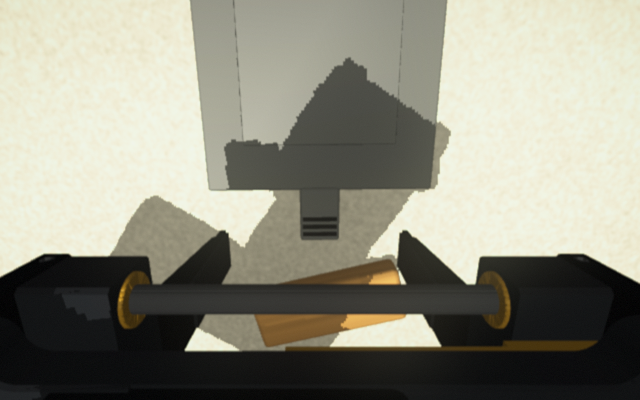

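The wrist view shows the tab at (320,215), midway between the fingertips at (230,240) and (400,240). I'll descend.

Request:
drive_tool([
  [[0,0.1,0.6],[0,0,0]],
  [[0,0,0.6],[0,0,0.04]],
  [[0,0,0.6],[0,0,0]],
  [[0,0,0.6],[0,0,0]],
  [[0,0,0.26],[0,0,0]],
])

```text
t: 3.32
eef_pos: [442.9, -286.8, 82.7]
tcp_rot: [-3.141, 0.002, -0.125]
ft_force: [-0.1, -0.6, 0.1]
opening: 1.001
```

Request:
drive_tool([
  [[0,0,0],[0,0,0]],
  [[0,0,0],[0,0,0]],
  [[0,0,0],[0,0,0]],
  [[0,0,0],[0,0,0]],
  [[0,0,0],[0,0,0]],
], jaw=-1)

```text
t: 3.73
eef_pos: [444.3, -286.3, 85.2]
tcp_rot: [3.141, -0.001, -0.123]
ft_force: [-0.0, 0.7, 0.5]
opening: 0.703
```

Request:
drive_tool([
  [[0,0,0],[0,0,0]],
  [[0,0,0],[0,0,0]],
  [[0,0,0],[0,0,0]],
])

```text
t: 3.98
eef_pos: [444.2, -286.0, 84.6]
tcp_rot: [3.141, -0.0, -0.123]
ft_force: [-0.7, -0.5, 0.2]
opening: 0.493
```

```bash
python3 - <<'E'
from h import *
need([445,-283.4,84],[np.pi,0,-.12])
p=env.read_camera('wrist'); save(p,'w2.png')
p=env.read_camera('side'); crop(p,250,60,450,200,4,'s2.png')
E
```

```text
t 3.98 pos [ 444.2 -286.    84.6] rpy [ 3.141 -0.    -0.123] F [-0.7 -0.5  0.2] open 0.493
shift mm [ 0.5 -2.7  0.6] units [ 0.02 -0.09  0.02] turn units [ 0.   -0.   -0.04]
```

View pics/w2.png

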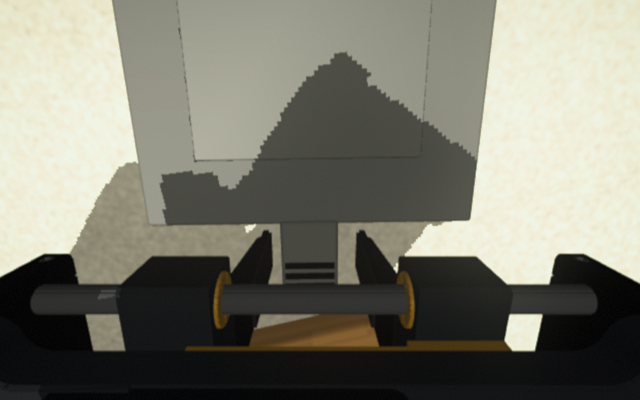

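View pics/s2.png

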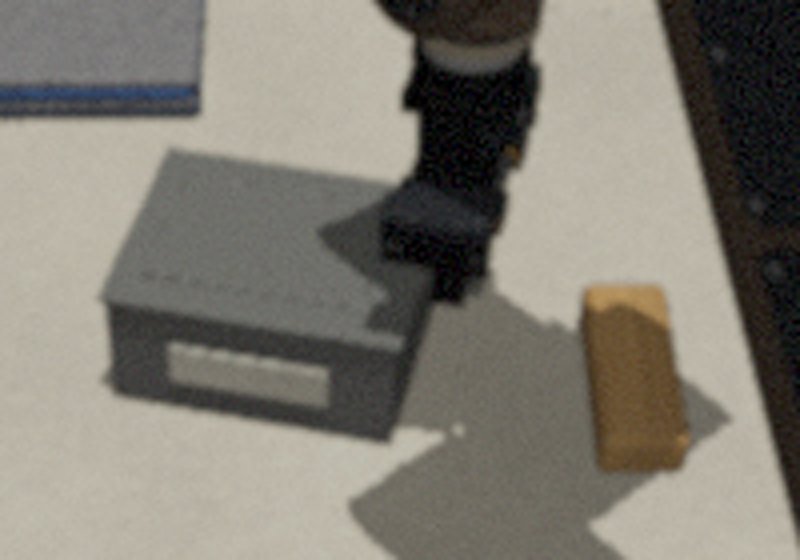

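The fingers straddle the tab, which spans columns 282–337, while the finger midpoint is about 314. I'll correct that 2.7 mm and close.

Request:
drive_tool([
  [[0,-0.09,0],[0,0,0]],
  [[0,0,0],[0,0,0]],
  [[0,0,0],[0,0,0]],
  [[0,0,0],[0,0,0]],
  [[0,0,0],[0,0,0]],
])

```text
t: 4.5
eef_pos: [444.4, -283.2, 84.4]
tcp_rot: [-3.142, 0.0, -0.123]
ft_force: [-0.7, 0.3, 0.3]
opening: 0.309
```

Request:
drive_tool([
  [[0,0,0],[0,0,0]],
  [[0,0,0],[0,0,0]],
  [[0,0,0],[0,0,0]],
])

```text
t: 4.75
eef_pos: [444.4, -283.3, 84.4]
tcp_rot: [3.142, 0.0, -0.123]
ft_force: [-0.0, 0.4, 0.6]
opening: 0.313
```

Request:
drive_tool([
  [[0,0,-0.3],[0,-0.5,0]],
  [[0,0,-0.3],[0,-0.5,0]],
  [[0,0,-0.3],[0,-0.5,0]],
  [[0,0,-0.3],[0,-0.5,0]],
  [[0,0,0],[0,0,0]],
])

```text
t: 5.17
eef_pos: [447.8, -284.2, 121.3]
tcp_rot: [3.14, 0.16, -0.123]
ft_force: [-0.8, 0.3, -1.6]
opening: 0.312
```

```bash
python3 - <<'E'
from h import *
need([445,-283.4,84],[np.pi,0,-.12])
p=env.read_camera('side'); crop(p,250,60,450,200,4,'s3.png')
for t in ['lid_far_edge','lid_tab','lid_center']:
  print(t,[(np.round(q['point'],1),q['score']) for q in env.tip_of(t,p)][:2])
E
```

```text
t 5.17 pos [ 447.8 -284.2  121.3] rpy [ 3.14   0.16  -0.123] F [-0.8  0.3 -1.6] open 0.312
shift mm [ 3.1 -0.5 37.3] units [ 0.1  -0.02  1.24] turn units [ 0.02  1.99 -0.03]
lid_far_edge [(array([ 665.3, -312.2,   86.3]), 0.82)]
lid_tab [(array([ 448. , -283.6,  127.9]), 0.55)]
lid_center [(array([ 569.6, -297.6,  106.7]), 0.79)]
```

View pics/s3.png

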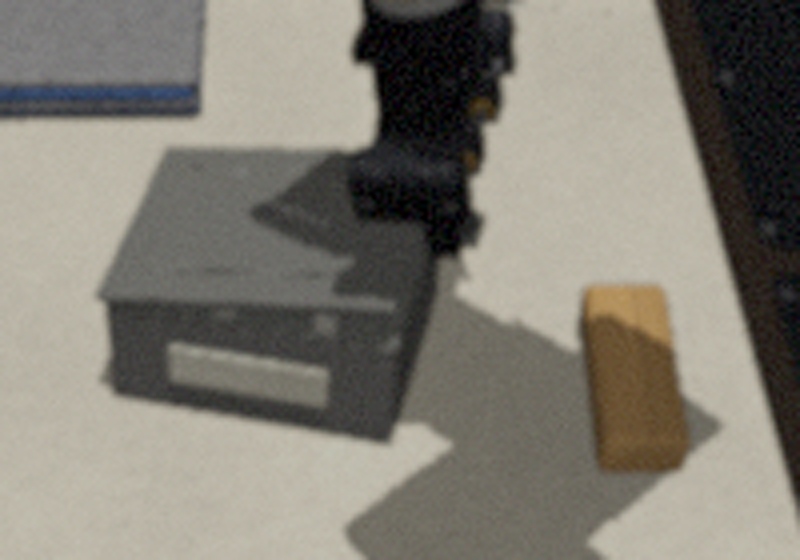

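The lid is tipped about 0.16 rad and its far edge is still on the rim. I'll tip it further, then lift.

Request:
drive_tool([
  [[0,0,-0.3],[0,-0.5,0]],
  [[0,0,-0.3],[0,-0.5,0]],
  [[0,0,0],[0,0,0]],
  [[0,0,0],[0,0,0]],
])

```text
t: 5.7
eef_pos: [449.7, -283.9, 137.4]
tcp_rot: [-3.141, 0.239, -0.123]
ft_force: [0.6, -0.3, -1.9]
opening: 0.311
```

Request:
drive_tool([
  [[-0.05,0,-0.2],[0,0,0]],
  [[-0.07,0,-0.3],[0,0,0]],
  [[-0.07,0,-0.3],[0,0,0]],
  [[-0.07,0,-0.3],[0,0,0]],
  [[-0.07,0,-0.3],[0,0,0]],
])

```text
t: 6.12
eef_pos: [450.1, -284.0, 182.4]
tcp_rot: [3.141, 0.239, -0.123]
ft_force: [0.8, -0.8, -1.8]
opening: 0.313
```

```bash
python3 - <<'E'
from h import *
need([457,-45,210],[np.pi,0,-.12])
p=env.read_camera('side'); crop(p,250,60,450,200,4,'s4.png')
for t in ['lid_far_edge','lid_tab','lid_center']:
  print(t,[(np.round(q['point'],1),q['score']) for q in env.tip_of(t,p)][:2])
E
```

```text
t 6.12 pos [ 450.1 -284.   182.4] rpy [ 3.141  0.239 -0.123] F [ 0.8 -0.8 -1.8] open 0.313
shift mm [ -28.4 -238.1  -21.6] units [-0.95 -7.94 -0.72] turn units [-0.    2.99 -0.04]
lid_far_edge [(array([ 665.1, -311.1,  123.5]), 0.87), (array([ 318.2, -282.6,   21. ]), 0.73)]
lid_tab [(array([ 451.9, -282.1,  190.1]), 0.63)]
lid_center [(array([ 568.2, -299.4,  159.8]), 0.91)]
```

View pics/s4.png

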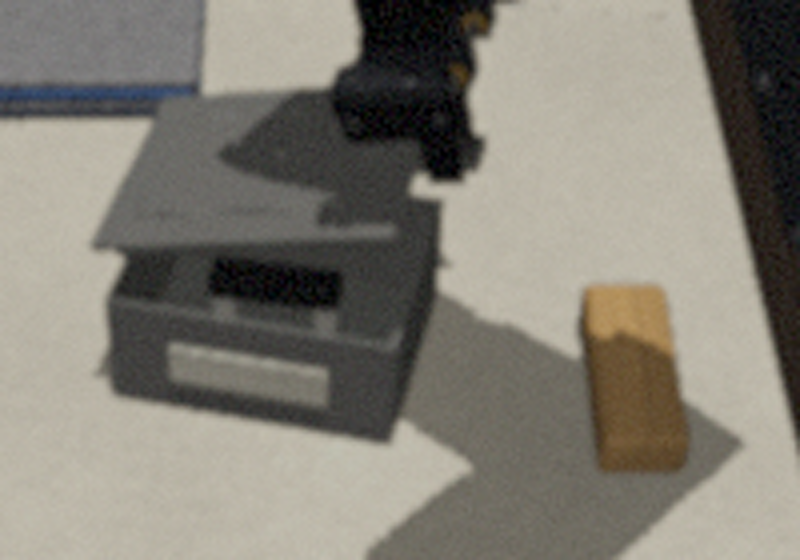

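The lid hangs at its tilt without sagging, and its far edge has cleared the rim. The iron shows inside the tub. I'll carry the lid to the bare middle of the table.

Request:
drive_tool([
  [[0,-0.4,-0.3],[0,0.3,0]],
  [[0,-0.8,-0.2],[0,0.3,0]],
  [[0,-0.8,-0.1],[0,0.3,0]],
  [[0,-0.8,0],[0,0.3,0]],
  [[0,-0.8,0],[0,0.3,0]],
])

```text
t: 6.73
eef_pos: [467.3, -175.5, 199.0]
tcp_rot: [-3.141, 0.118, -0.123]
ft_force: [1.7, 0.3, -1.2]
opening: 0.317
```

Request:
drive_tool([
  [[0,-0.8,0],[0,0.3,0]],
  [[0,-0.8,0],[0,0.3,0]],
  [[0,-0.8,0],[0,0.3,0]],
  [[0,-0.8,0.3],[0,0.3,0]],
  [[0,-0.7,0.5],[0,0.2,0]],
])

```text
t: 7.15
eef_pos: [481.1, -59.1, 175.8]
tcp_rot: [-3.141, 0.004, -0.123]
ft_force: [1.0, 0.0, -1.4]
opening: 0.313
```

```bash
python3 - <<'E'
from h import *
need([457,-45,26],[np.pi,0,-.12])
p=env.read_camera('side'); save(p,'s5.png')
for t in ['lid_far_edge','lid_tab','lid_center']:
  print(t,[(np.round(q['point'],1),q['score']) for q in env.tip_of(t,p)][:2])
E
```

```text
t 7.15 pos [481.1 -59.1 175.8] rpy [-3.141  0.004 -0.123] F [ 1.   0.  -1.4] open 0.313
shift mm [-25.1 -11.  149.9] units [-0.84 -0.37  5.  ] turn units [-0.    0.04 -0.03]
lid_far_edge [(array([705.9, -86.4, 170. ]), 0.64)]
lid_tab [(array([478.8, -56.8, 182.8]), 0.72)]
lid_center [(array([601.7, -72.7, 180.3]), 0.75)]
```

View pics/s5.png

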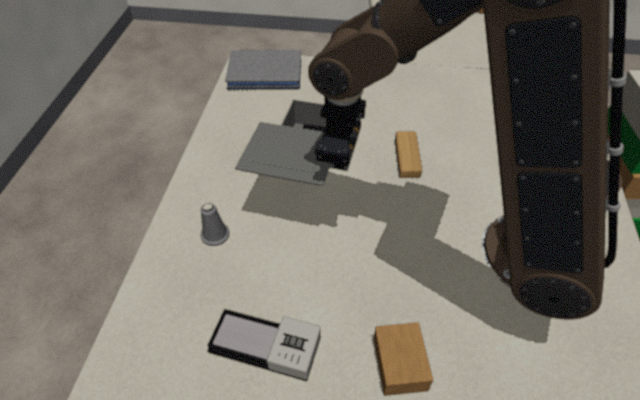

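Request:
drive_tool([
  [[-0.2,-0.1,0.6],[0,0.04,0]],
  [[-0.2,-0.1,1],[0,0,0]],
  [[-0.2,-0.1,1],[0,0,0]],
  [[-0.2,-0.1,1],[0,0,0]],
  [[0,0,1],[0,0,0]],
])

```text
t: 7.77
eef_pos: [457.3, -46.4, 36.3]
tcp_rot: [3.141, 0.004, -0.124]
ft_force: [1.1, -0.3, -0.8]
opening: 0.315
```

Request:
drive_tool([
  [[0,0,0.3],[0,0,0]],
  [[0,0,0.2],[0,0,0]],
  [[0,0,0.15],[0,0,0]],
  [[0,0,0.1],[0,0,0]],
  [[0,0,0],[0,0,0]],
])

```text
t: 8.18
eef_pos: [458.4, -46.5, 14.9]
tcp_rot: [3.141, 0.003, -0.123]
ft_force: [0.3, 0.0, -0.5]
opening: 0.316
```

```bash
python3 - <<'E'
from h import *
need([457,-45,6],[np.pi,0,-.12])
p=env.read_camera('side'); crop(p,200,80,400,220,4,'s6.png')
for t in ['lid_far_edge','lid_tab','lid_center']:
  print(t,[(np.round(q['point'],1),q['score']) for q in env.tip_of(t,p)][:2])
E
```

```text
t 8.18 pos [458.4 -46.5  14.9] rpy [ 3.141e+00  3.000e-03 -1.230e-01] F [ 0.3  0.  -0.5] open 0.316
shift mm [-1.6 -1.3  9. ] units [-0.05 -0.04  0.3 ] turn units [ 0.    0.04 -0.04]
lid_far_edge [(array([675.7, -75.5,   4.7]), 0.82), (array([ 564.7, -288.9,   65.5]), 0.27)]
lid_tab [(array([456.7, -44.2,  23.4]), 0.98)]
lid_center [(array([584. , -60.2,  16.2]), 0.61)]
```

View pics/s6.png

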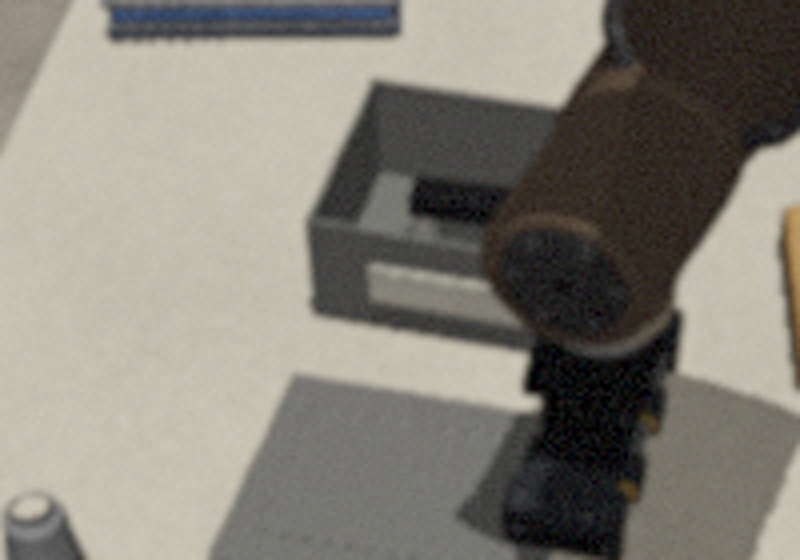

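Request:
drive_tool([
  [[0,0,0.1],[0,0,0]],
  [[0,0,0.1],[0,0,0]],
  [[0,0,0.05],[0,0,0]],
  [[0,0,0],[0,0,0]],
])

```text
t: 8.72
eef_pos: [457.7, -46.2, 6.5]
tcp_rot: [3.142, 0.005, -0.123]
ft_force: [0.8, -0.3, 0.5]
opening: 0.317
```

Request:
drive_tool([
  [[0,0,0],[0,0,0]],
  [[0,0,0],[0,0,0]],
  [[0,0,0],[0,0,0]],
  [[0,0,0],[0,0,0]],
  [[0,0,0],[0,0,0]],
], jaw=0.2)

```text
t: 9.13
eef_pos: [457.7, -46.2, 6.8]
tcp_rot: [3.142, 0.005, -0.123]
ft_force: [0.0, -0.7, -0.0]
opening: 0.581
```

Request:
drive_tool([
  [[0,0,-0.2],[0,0,0]],
  [[0,0,-0.6],[0,0,0]],
  [[0,0,-0.9],[0,0,0]],
  [[0,0,-1],[0,0,0]],
  [[0,0,-1],[0,0,0]],
])

```text
t: 9.55
eef_pos: [457.8, -46.1, 119.3]
tcp_rot: [-3.142, 0.006, -0.123]
ft_force: [0.7, -0.3, -0.6]
opening: 0.6
```

Request:
drive_tool([
  [[0,0.5,-0.9],[0,0,0]],
  [[0,0.9,-0.8],[0,0,0]],
  [[0,0.9,-0.3],[0,0,0]],
  [[0,0.3,0],[0,0,0]],
])

```text
t: 9.88
eef_pos: [449.5, -126.1, 180.5]
tcp_rot: [3.14, 0.0, -0.124]
ft_force: [0.5, 0.1, 0.6]
opening: 0.602
```

```bash
python3 - <<'E'
from h import *
p=env.read_camera('top'); save(p,'t7.png')
for t in ['lid_far_edge','lid_tab','lid_center','iron_handle','iron_sole','iron_nose','tub_mouth','tub_far_rim']:
  print(t,[(np.round(q['point'],1),q['score']) for q in env.tip_of(t,p)][:2])
crop(p,380,140,480,260,5,'t7c.png')
p=env.read_camera('side'); save(p,'s7.png')
for t in ['lid_far_edge','lid_tab','lid_center','iron_handle','iron_sole','iron_nose','tub_mouth','tub_far_rim']:
  print(t,[(np.round(q['point'],1),q['score']) for q in env.tip_of(t,p)][:2])
need([566,-298,240],[np.pi,0,-.12])
E
```

```text
lid_far_edge [(array([675.2, -77.4,  10.4]), 0.58)]
lid_tab [(array([ 666.1, -300. ,   89.6]), 0.7), (array([459.6, -46.5,  12.5]), 0.66)]
lid_center [(array([578.9, -63.4,   9.6]), 0.59), (array([ 666.7, -305.9,   89.8]), 0.26)]
iron_handle [(array([ 568.6, -288.9,   68.2]), 0.72)]
iron_sole [(array([ 570.1, -288.2,    4.8]), 0.6)]
iron_nose [(array([ 627.5, -284.4,   10.1]), 0.65)]
tub_mouth [(array([ 564.4, -296.5,   92.1]), 0.96)]
tub_far_rim [(array([ 666.4, -303.9,   94.2]), 0.7)]
lid_far_edge [(array([676.7, -74.5,   5. ]), 0.96)]
lid_tab [(array([457.4, -45.2,  15.7]), 0.84), (array([ 668.6, -312.5,   87.6]), 0.22)]
lid_center [(array([580.4, -60.9,  13.8]), 0.64)]
iron_handle [(array([ 566.4, -287.7,   63.3]), 0.64), (array([521.8, 328.8,  65.1]), 0.39)]
iron_sole [(array([ 561. , -282.4,    3.1]), 0.84)]
iron_nose [(array([ 627.7, -287.6,    7.1]), 0.83)]
tub_mouth [(array([ 565.6, -300.3,   88.7]), 0.97)]
tub_far_rim [(array([ 669.2, -310.3,   87.6]), 0.86)]
t 10.78 pos [ 448.9 -123.7  177.8] rpy [ 3.141  0.005 -0.123] F [ 0.3 -0.3 -0.1] open 0.603
shift mm [137.3 158.7 -62.9] units [ 4.58  5.29 -2.1 ] turn units [ 0.    0.06 -0.04]
```

View pics/t7.png

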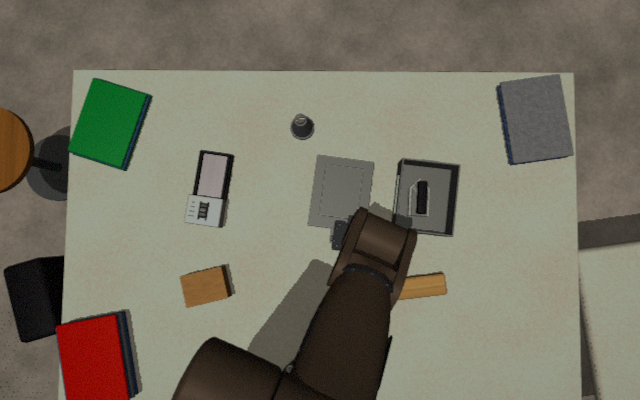

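View pics/t7c.png

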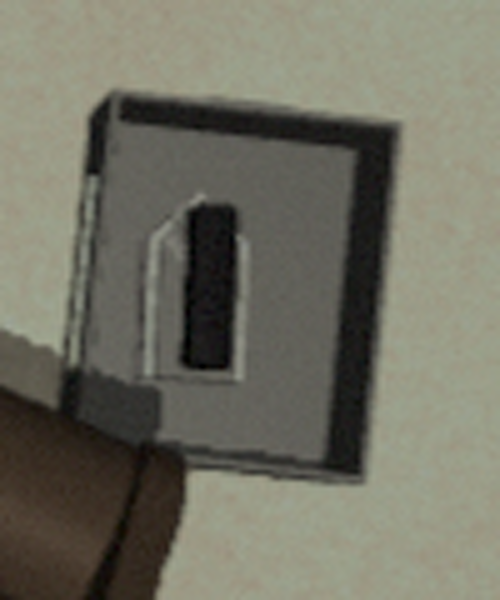

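View pics/s7.png

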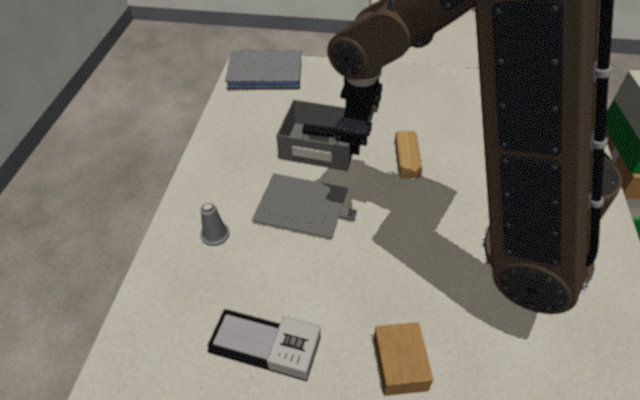

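The lid lies flat at about (340,190) in the top view. The iron sits in the tub with its nose up in the picture (+x). I'll fit its outline next.

```bash
python3 - <<'E'
from h import *
img=cv2.imread('pics/t7.png'); p=env.read_camera('top')
L=[]
for c,y in [((567,-288,4.),-.03),((567,-288,4.),-.06)]:
    a=cv2.resize(img[170:230,400:440],None,fx=9,fy=9,interpolation=cv2.INTER_CUBIC)
    c=np.array(c)
    outline(a,p,frame(c,y,[(-46,-13,74),(46,-13,74),(46,13,74),(-46,13,74)]),(0,0,255),9,(400,170))
    outline(a,p,frame(c,y,[(-50,-29,5),(59,0,5),(-50,29,5)]),(0,255,0),9,(400,170)); L.append(a)
cv2.imwrite('pics/fit.png',np.hstack(L))
E
```

```text
(no output)
```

View pics/fit.png

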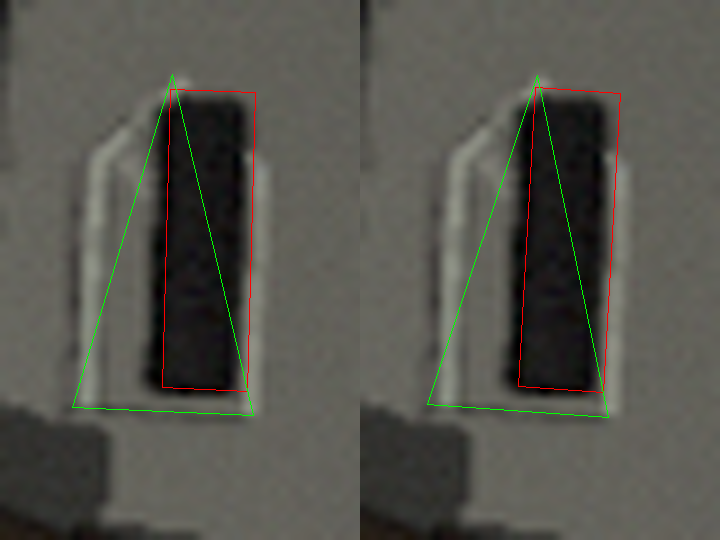

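Request:
drive_tool([
  [[0.6,0.6,0],[0,0,0]],
  [[0.9,0.9,0],[0,0,-0.2]],
  [[0.9,0.9,0],[0,0,-0.4]],
  [[0.9,0.9,0],[0,0,-0.4]],
  [[0.9,0.9,0],[0,0,0]],
])

```text
t: 11.25
eef_pos: [563.6, -262.3, 177.2]
tcp_rot: [-3.141, 0.005, -0.041]
ft_force: [0.4, -0.6, 0.2]
opening: 0.603
```

```bash
python3 - <<'E'
from h import *
need([565,-286,170],[np.pi,0,-.04])
E
```

```text
t 11.25 pos [ 563.6 -262.3  177.2] rpy [-3.141  0.005 -0.041] F [ 0.4 -0.6  0.2] open 0.603
shift mm [ 2.4 23.7  7.2] units [0.08 0.79 0.24] turn units [-0.    0.06 -0.02]
```

Request:
drive_tool([
  [[0.1,0.5,0.1],[0,0.06,0]],
  [[0,0.25,0.1],[0,0,0]],
  [[0,0,0],[0,0,0]],
])

```text
t: 11.5
eef_pos: [563.6, -283.9, 169.9]
tcp_rot: [-3.14, 0.002, -0.044]
ft_force: [-0.3, -0.3, 0.1]
opening: 0.603
```

```bash
python3 - <<'E'
from h import *
p=env.read_camera('wrist'); save(p,'w8.png')
for t in ['iron_handle','iron_nose']:
  print(t,[(np.round(q['point'],1),q['score']) for q in env.tip_of(t,p)][:2])
need([565,-286,170],[np.pi,0,-.04])
W=np.array(p['world_to_cam']);print(np.round(-W[:3,:3].T@W[:3,3],1))
a=p['pixels'].copy(); c=np.array((565,-286,4.))
outline(a,p,frame(c,-.04,[(-46,-13,74),(46,-13,74),(46,13,74),(-46,13,74)]),(0,0,255),1)
cv2.imwrite('pics/w8f.png',a)
E
```

```text
iron_handle [(array([ 566.7, -287.1,   74. ]), 0.97)]
iron_nose [(array([ 623.8, -293.4,   10.7]), 0.73)]
t 11.65 pos [ 564.  -282.2  171.4] rpy [-3.141e+00  1.000e-03 -4.300e-02] F [1.1 0.8 0.4] open 0.597
shift mm [1.1 3.7 1.4] units [0.04 0.12 0.05] turn units [-0.01  0.01 -0.04]
[ 640.6 -287.6  339. ]
```

View pics/w8f.png

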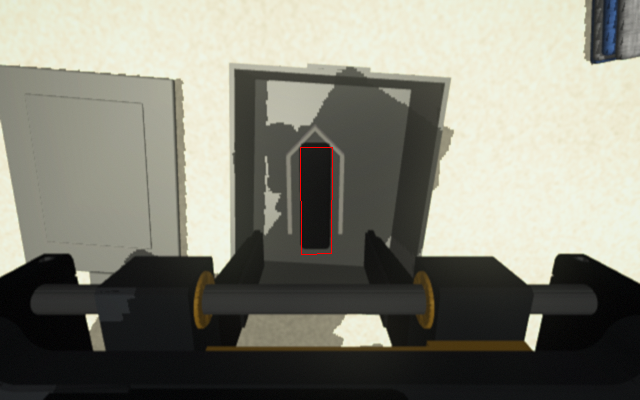

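The wrist view shows the bar at columns 301–331, rows 143–249, which puts the handle at about (568,-286) with yaw -0.04. I'll descend.

Request:
drive_tool([
  [[0.1,0.12,0.6],[0,0,-0.04]],
  [[0,0,1],[0,0,0]],
  [[0,0,1],[0,0,0]],
  [[0,0,0.9],[0,0,0]],
  [[0,0,0.5],[0,0,0]],
])

```text
t: 12.07
eef_pos: [566.4, -285.1, 49.0]
tcp_rot: [-3.14, 0.002, -0.039]
ft_force: [-0.4, 0.4, -0.3]
opening: 0.6
```

Request:
drive_tool([
  [[0,0,0],[0,0,0]],
  [[0,0,0],[0,0,0]],
  [[0,0,0],[0,0,0]],
])

```text
t: 12.32
eef_pos: [568.1, -286.7, 52.8]
tcp_rot: [3.141, -0.002, -0.039]
ft_force: [0.3, 0.7, 1.1]
opening: 0.598
```

```bash
python3 - <<'E'
from h import *
need([567.5,-286,49],[np.pi,0,-.04])
p=env.read_camera('wrist'); save(p,'w9.png')
E
```

```text
t 12.32 pos [ 568.1 -286.7   52.8] rpy [ 3.141e+00 -2.000e-03 -3.900e-02] F [0.3 0.7 1.1] open 0.598
shift mm [-0.7 -0.7  3.8] units [-0.02 -0.02  0.13] turn units [ 0.01 -0.02  0.01]
```

View pics/w9.png

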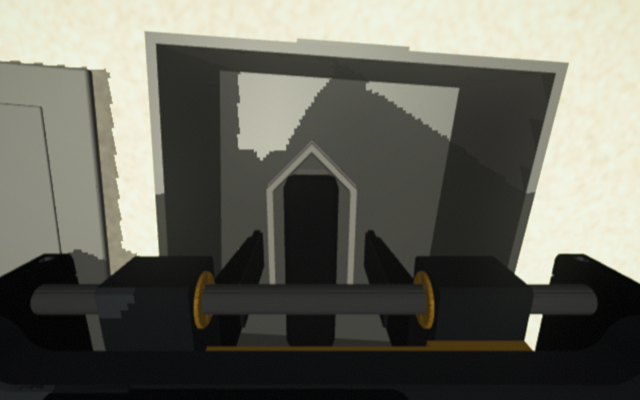

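The bar is centred at column 312 and the fingers at 315, so I'll close.

Request:
drive_tool([
  [[0,0,0.12],[0,0,0]],
  [[0,0,0],[0,0,0]],
  [[0,0,0],[0,0,0]],
  [[0,0,0],[0,0,0]],
  [[0,0,0],[0,0,0]],
], jaw=-1)

```text
t: 12.78
eef_pos: [567.6, -287.0, 47.8]
tcp_rot: [-3.141, -0.0, -0.04]
ft_force: [0.1, 2.1, 1.3]
opening: 0.308
```

Request:
drive_tool([
  [[0,0,0],[0,0,0]],
  [[0,0,0],[0,0,0]],
  [[0,0,0],[0,0,0]],
])

```text
t: 13.03
eef_pos: [567.6, -286.8, 47.7]
tcp_rot: [-3.141, 0.0, -0.04]
ft_force: [-0.4, 1.8, 2.7]
opening: 0.272
```

Request:
drive_tool([
  [[0,0,-0.1],[0,0,0]],
  [[0,0,-0.3],[0,0,0]],
  [[0,0,-0.6],[0,0,0]],
  [[0,0,-0.8],[0,0,0]],
  [[0,0,-0.9],[0,0,0]],
])

```text
t: 13.45
eef_pos: [567.0, -286.7, 129.0]
tcp_rot: [-3.14, 0.002, -0.04]
ft_force: [0.3, -0.2, -3.9]
opening: 0.273
```

Request:
drive_tool([
  [[0,0,-0.9],[0,0,0]],
  [[0,-0.3,-0.7],[0,0,0]],
  [[0,-0.6,-0.4],[0,0,0]],
  [[0,-0.9,0],[0,0,0]],
  [[0,-1,0],[0,0,0]],
])

```text
t: 13.87
eef_pos: [570.9, -203.1, 190.0]
tcp_rot: [3.141, -0.002, -0.041]
ft_force: [0.4, 0.8, -4.5]
opening: 0.272
```

Request:
drive_tool([
  [[0.1,-1,0],[0,0,0.3]],
  [[0.1,-1,0],[0,0,0.3]],
  [[0.1,-1,0],[0,0,0.3]],
  [[0.1,-1,0],[0,0,0.3]],
  [[0.1,-1,0],[0,0,0]],
])

```text
t: 14.28
eef_pos: [598.9, -53.6, 189.2]
tcp_rot: [-3.141, 0.0, -0.137]
ft_force: [0.8, 0.0, -3.5]
opening: 0.268
```

```bash
python3 - <<'E'
from h import *
need([623,315.4,100],[np.pi,0,-.14])
E
```

```text
t 14.28 pos [598.9 -53.6 189.2] rpy [-3.141  0.    -0.137] F [ 0.8  0.  -3.5] open 0.268
shift mm [ -26.7 -368.8   89.3] units [ -0.89 -12.29   2.98] turn units [-0.    0.    0.03]
```

Request:
drive_tool([
  [[-0.1,-1,0],[0,0,0]],
  [[-0.1,-1,0],[0,0,0]],
  [[-0.1,-1,0],[0,0,0]],
  [[-0.1,-1,0],[0,0,0]],
  [[-0.1,-1,0],[0,0,0]],
])

```text
t: 14.7
eef_pos: [604.2, 97.0, 189.2]
tcp_rot: [-3.141, 0.0, -0.136]
ft_force: [-0.1, -0.1, -2.8]
opening: 0.272
```

Request:
drive_tool([
  [[-0.1,-1,0],[0,0,0]],
  [[-0.1,-1,0],[0,0,0]],
  [[-0.1,-1,0],[0,0,0]],
  [[-0.1,-1,0],[0,0,0]],
  [[0,-1,0.3],[0,0,0]],
])

```text
t: 15.12
eef_pos: [613.0, 247.6, 181.7]
tcp_rot: [-3.14, -0.002, -0.136]
ft_force: [1.6, 0.1, -2.9]
opening: 0.272
```

Request:
drive_tool([
  [[0,-1,0.3],[0,0,0]],
  [[0,-0.8,0.4],[0,0,0]],
  [[0,-0.4,0.5],[0,0,0]],
  [[0,0,0.4],[0,0,0]],
  [[0,0,0],[0,0,0]],
])

```text
t: 15.53
eef_pos: [620.4, 310.6, 128.5]
tcp_rot: [3.139, 0.004, -0.135]
ft_force: [-1.0, -0.8, -3.5]
opening: 0.272
```

```bash
python3 - <<'E'
from h import *
need([623,315.4,65],[np.pi,0,-.14])
for n in ['side','wrist','top']:
  p=env.read_camera(n); 
  for t in ['iron_sole','iron_handle','iron_nose']:
    print(n,t,[(np.round(q['point'],1),q['score']) for q in env.tip_of(t,p)][:1])
  save(p,n+'10.png')
  if n=='side': crop(p,180,250,380,400,4,'s10.png')
E
```

```text
t 15.53 pos [620.4 310.6 128.5] rpy [ 3.139  0.004 -0.135] F [-1.  -0.8 -3.5] open 0.272
shift mm [ 2.2 -5.3 63.5] units [ 0.07 -0.18  2.12] turn units [0.03 0.06 0.06]
side iron_sole [(array([615.7, 312.3,  85.3]), 0.85)]
side iron_handle [(array([619.1, 307.1, 145.5]), 0.83)]
side iron_nose []
wrist iron_sole []
wrist iron_handle [(array([622.4, 306.6, 157.6]), 0.71)]
wrist iron_nose [(array([680. , 302.8, 100.2]), 0.62)]
top iron_sole [(array([626.1, 311.2,  92.1]), 0.58)]
top iron_handle [(array([619.8, 306.3, 156.7]), 0.45)]
top iron_nose [(array([680.4, 306.9,  96.6]), 0.62)]
```

View pics/s10.png

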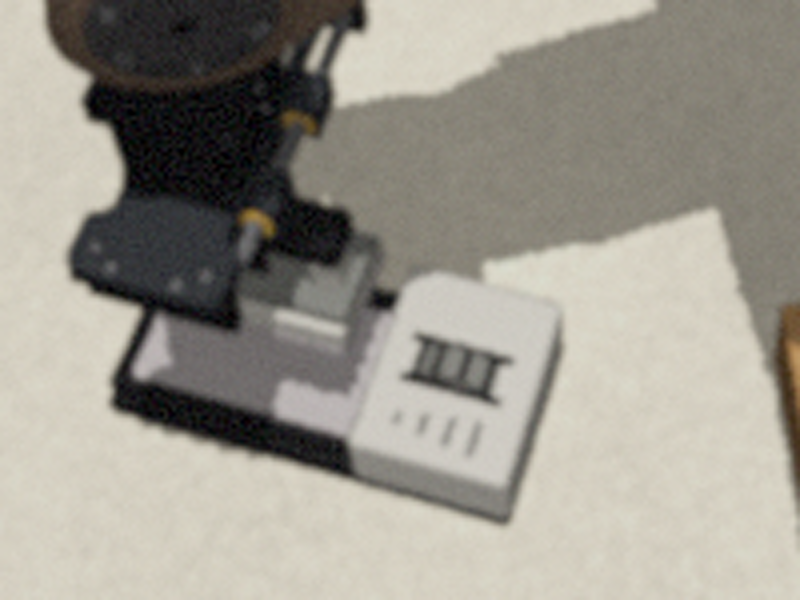

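View pics/wrist10.png

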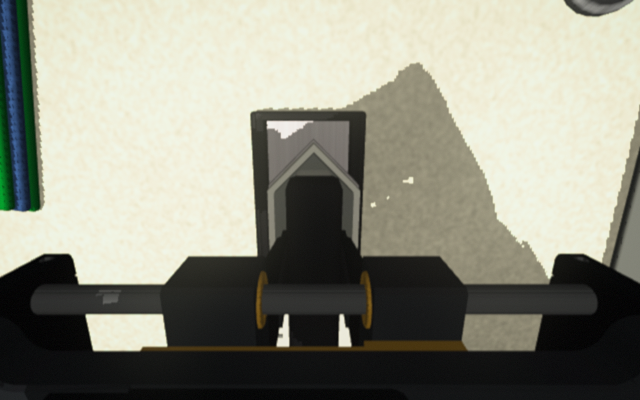

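The wrist view shows the iron centred at column 315 and the dock interior at columns 267–350, so the iron needs about 5 mm to the left. The yaws agree. I'll correct that and lower.

Request:
drive_tool([
  [[0.05,-0.18,0.2],[0.03,0.06,0.06]],
  [[0,0,0.5],[0,0,0]],
  [[0,0,0.5],[0,0,0]],
  [[0,0,0.2],[0,0,0]],
  [[0,0,0],[0,0,0]],
])

```text
t: 16.55
eef_pos: [623.5, 316.5, 87.7]
tcp_rot: [-3.14, -0.002, -0.141]
ft_force: [-0.7, 0.9, -4.1]
opening: 0.271
```

Request:
drive_tool([
  [[0,0,0],[0,0,0]],
  [[0,0,0],[0,0,0]],
])

```text
t: 16.72
eef_pos: [624.6, 316.7, 90.5]
tcp_rot: [-3.138, -0.006, -0.141]
ft_force: [0.3, -0.4, -4.1]
opening: 0.273
```

```bash
python3 - <<'E'
from h import *
need([622.5,315.4,62],[np.pi,0,-.14])
for n in ['side','wrist']:
  p=env.read_camera(n); save(p,n+'11.png')
  for t in ['iron_sole','iron_nose','dock_plate']:
    print(n,t,[(np.round(q['point'],1),q['score']) for q in env.tip_of(t,p)][:1])
  if n=='side': crop(p,180,250,380,400,4,'s11.png')
E
```

```text
t 16.72 pos [624.6 316.7  90.5] rpy [-3.138 -0.006 -0.141] F [ 0.3 -0.4 -4.1] open 0.273
shift mm [-2.1  1.7 28.4] units [-0.07  0.06  0.95] turn units [-0.04 -0.07 -0.01]
side iron_sole [(array([618.4, 320.6,  47.2]), 0.83)]
side iron_nose [(array([616.1, 320.7,  45.6]), 0.44)]
side dock_plate [(array([623.5, 313.9,  19.9]), 0.58)]
wrist iron_sole []
wrist iron_nose [(array([682.8, 304.5,  56. ]), 0.86)]
wrist dock_plate []
```

View pics/s11.png

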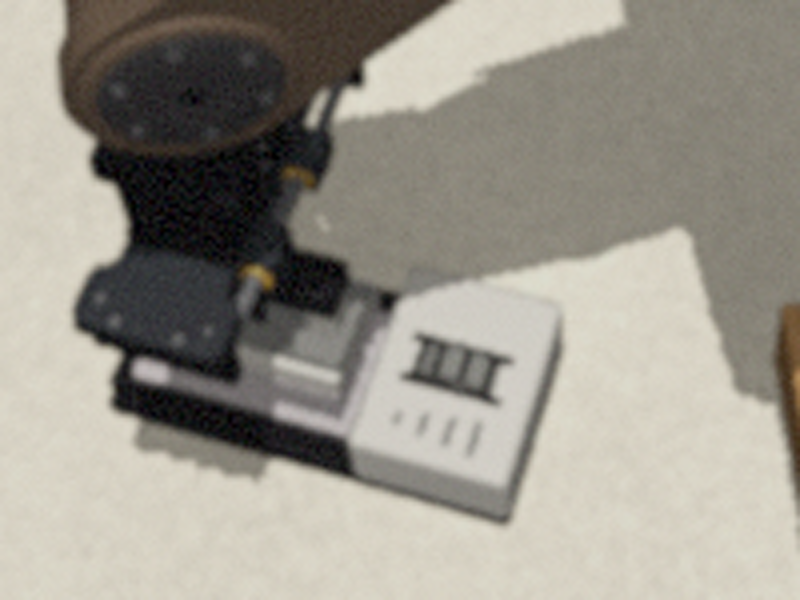

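View pics/wrist11.png

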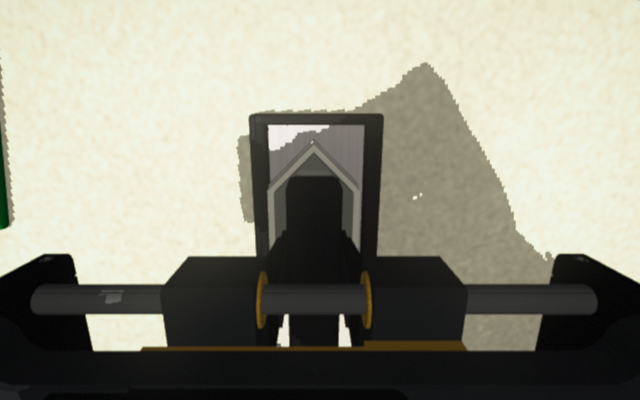

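The iron is well centred: its outline is at columns 267–362, inside the dock's 268–367. I'll lower the rest slowly.

Request:
drive_tool([
  [[-0.08,0.05,0.2],[-0.04,-0.07,0]],
  [[0,0,0.2],[0,0,0]],
  [[0,0,0.2],[0,0,0]],
  [[0,0,0.15],[0,0,0]],
  [[0,0,0],[0,0,0]],
])

```text
t: 17.53
eef_pos: [621.1, 315.1, 65.6]
tcp_rot: [3.14, 0.003, -0.141]
ft_force: [-0.1, -0.5, -4.2]
opening: 0.272
```

Request:
drive_tool([
  [[0,0,0.06],[0,0,0]],
  [[0,0,0.06],[0,0,0]],
  [[0,0,0],[0,0,0]],
])

```text
t: 17.78
eef_pos: [621.6, 315.3, 63.4]
tcp_rot: [3.141, 0.001, -0.141]
ft_force: [0.3, -0.2, -2.6]
opening: 0.27
```

Request:
drive_tool([
  [[0,0,0.05],[0,0,0]],
  [[0,0,0],[0,0,0]],
])

```text
t: 17.95
eef_pos: [621.6, 315.3, 62.1]
tcp_rot: [3.141, 0.001, -0.141]
ft_force: [-0.4, -0.3, -3.1]
opening: 0.272
```

Request:
drive_tool([
  [[0,0,0.05],[0,0,0]],
  [[0,0,0],[0,0,0]],
])

```text
t: 18.12
eef_pos: [621.8, 315.6, 61.5]
tcp_rot: [-3.141, 0.0, -0.141]
ft_force: [-2.1, -0.8, 2.7]
opening: 0.27
```

Contact: the force has risen to +2.7 N. I'll release.

Request:
drive_tool([
  [[0,0,0],[0,0,0]],
  [[0,0,0],[0,0,0]],
  [[0,0,0],[0,0,0]],
  [[0,0,0],[0,0,0]],
  [[0,0,0],[0,0,0]],
], jaw=0)

```text
t: 18.53
eef_pos: [621.7, 315.3, 60.6]
tcp_rot: [3.141, 0.001, -0.141]
ft_force: [-0.7, 0.1, 0.5]
opening: 0.495
```

Request:
drive_tool([
  [[0,0,-0.2],[0,0,0]],
  [[0,0,-0.5],[0,0,0]],
  [[0,0,-0.8],[0,0,0]],
  [[0,0,-0.8],[0,0,0]],
  [[0,0,0],[0,0,0]],
])

```text
t: 18.95
eef_pos: [623.5, 316.1, 135.0]
tcp_rot: [-3.139, -0.005, -0.141]
ft_force: [0.2, 0.0, 0.3]
opening: 0.497
```

```bash
python3 - <<'E'
from h import *
need([525,329,110],[np.pi,0,-.14])
for n in ['side','wrist']:
  p=env.read_camera(n); save(p,n+'12.png')
  for t in ['iron_sole','iron_nose','dock_plate','wheel_top']:
    print(n,t,[(np.round(q['point'],1),q['score']) for q in env.tip_of(t,p)][:1])
  if n=='side': crop(p,180,250,380,400,4,'s12.png')
E
```

```text
t 18.95 pos [623.5 316.1 135. ] rpy [-3.139 -0.005 -0.141] F [0.2 0.  0.3] open 0.497
shift mm [-99.5   1.1  24.4] units [-3.32  0.04  0.81] turn units [-0.04 -0.07 -0.01]
side iron_sole [(array([618.7, 320. ,  19.8]), 0.65)]
side iron_nose [(array([680. , 309.8,  21.4]), 0.71)]
side dock_plate [(array([626.7, 311.7,  16.8]), 0.87)]
side wheel_top [(array([524.1, 327.8,  69.8]), 0.71)]
wrist iron_sole []
wrist iron_nose [(array([677.8, 304.4,  26.6]), 0.78)]
wrist dock_plate []
wrist wheel_top [(array([518.8, 331.6,  64.1]), 0.65)]
```

View pics/s12.png

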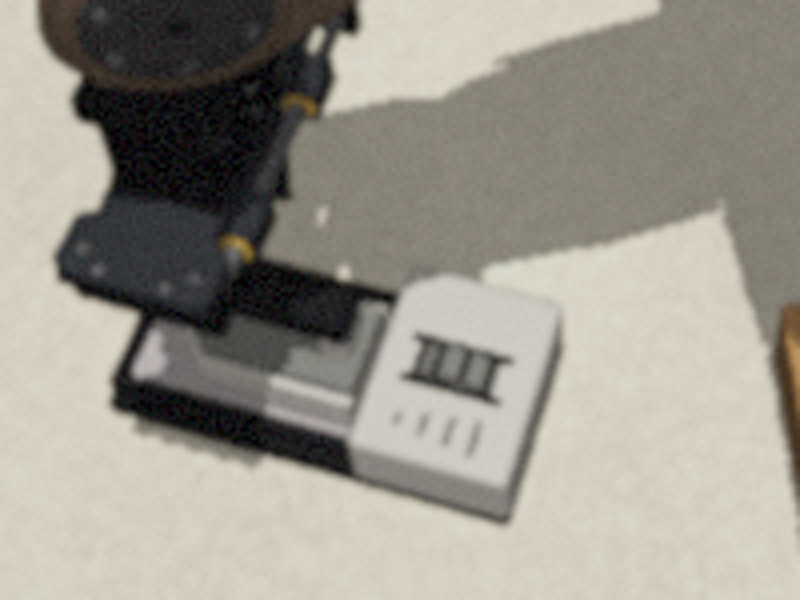

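View pics/wrist12.png

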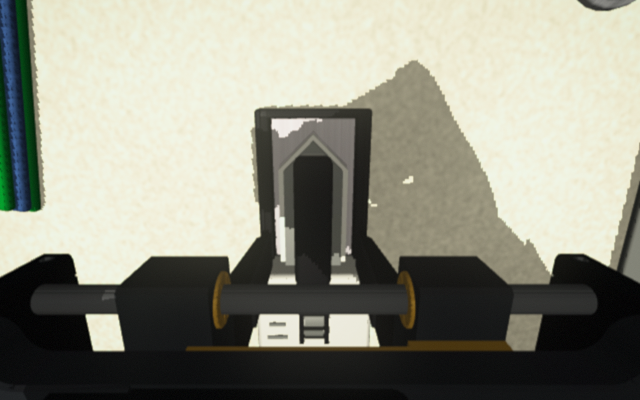

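The iron sits in the dock with its nose away from the console. Next I'll shut the fingers and go to the wheel.

Request:
drive_tool([
  [[-0.5,0.05,0],[-0.04,-0.07,0]],
  [[-0.8,0,0],[0,0,0]],
  [[-0.8,0,0],[0,0,0]],
  [[-0.7,0,0],[0,0,0]],
  [[-0.1,0,0.3],[0,0,0]],
], jaw=-1)

```text
t: 19.87
eef_pos: [533.0, 326.8, 122.3]
tcp_rot: [3.139, 0.006, -0.139]
ft_force: [0.7, 0.3, 0.8]
opening: 0.206
```

Request:
drive_tool([
  [[0,0,0.4],[0,0,0]],
  [[0,0,0.4],[0,0,0]],
  [[0,0,0.2],[0,0,0]],
  [[0,0,0],[0,0,0]],
])

```text
t: 20.2
eef_pos: [535.1, 325.3, 88.6]
tcp_rot: [3.136, 0.009, -0.141]
ft_force: [1.3, 0.9, 0.6]
opening: 0.007
```

```bash
python3 - <<'E'
from h import *
need([536,327.7,68],[np.pi,0,-.14])
for n in ['side','wrist']:
  p=env.read_camera(n); save(p,n+'13.png')
  if n=='side':
    a=p['pixels'][270:390,220:360].copy(); a=cv2.resize(a,None,fx=5,fy=5,interpolation=cv2.INTER_CUBIC)
    s=env.state()
    w=np.array([522,329.7,64.]); t=np.array(s['eef_pos'])
    outline(a,p,[w,w+[0,.1,0]],(0,0,255),5,(220,270)); u,v=proj(p,w); cv2.circle(a,(int((u-220)*5),int((v-270)*5)),4,(0,0,255),1)
    u,v=proj(p,t); cv2.circle(a,(int((u-220)*5),int((v-270)*5)),4,(0,255,0),1)
    cv2.imwrite('pics/s13.png',a)
E
```

```text
t 20.2 pos [535.1 325.3  88.6] rpy [ 3.136  0.009 -0.141] F [1.3 0.9 0.6] open 0.007
shift mm [ 0.8 -2.6 20.6] units [ 0.03 -0.09  0.69] turn units [ 0.07  0.12 -0.02]
```

View pics/s13.png

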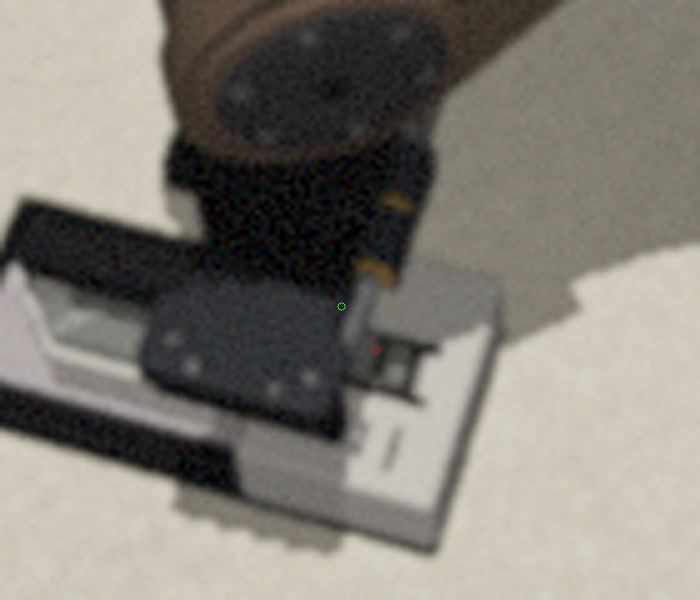

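View pics/wrist13.png

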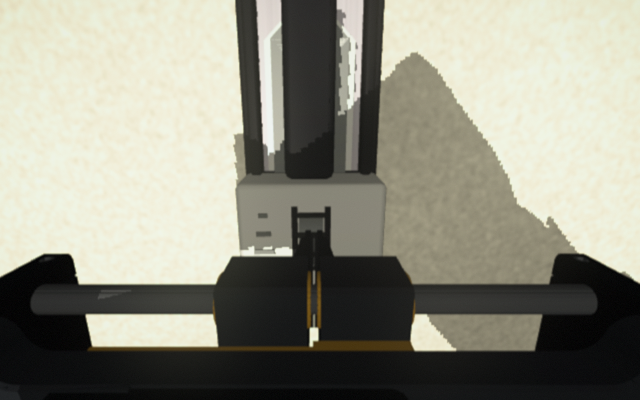

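Request:
drive_tool([
  [[0,-0.09,0.3],[0.07,0.12,0]],
  [[0,0,0.3],[0,0,0]],
  [[0,0,0.15],[0,0,0]],
  [[0,0,0],[0,0,0]],
  [[0,0,0],[0,0,0]],
])

```text
t: 20.72
eef_pos: [535.5, 328.5, 68.4]
tcp_rot: [-3.14, -0.003, -0.141]
ft_force: [0.3, -0.6, -0.3]
opening: 0.006
```

```bash
python3 - <<'E'
from h import *
need([536,327.7,62],[np.pi,0,-.14])
E
```

```text
t 20.72 pos [535.5 328.5  68.4] rpy [-3.14e+00 -3.00e-03 -1.41e-01] F [ 0.3 -0.6 -0.3] open 0.006
shift mm [0.6 0.8 6.4] units [0.02 0.03 0.21] turn units [-0.02 -0.03 -0.01]
```

Request:
drive_tool([
  [[0,0,0.1],[0,0,0]],
  [[0,0,0.1],[0,0,0]],
  [[0,0,0.03],[0,0,0]],
  [[0,0,0],[0,0,0]],
])

```text
t: 21.05
eef_pos: [536.4, 328.7, 62.7]
tcp_rot: [-3.139, -0.005, -0.14]
ft_force: [1.2, -2.0, 7.0]
opening: 0.004
```

Request:
drive_tool([
  [[-0.15,0,0],[0,0,0]],
  [[-0.15,0,0],[0,0,0]],
  [[-0.15,0,0],[0,0,0]],
])

```text
t: 21.3
eef_pos: [523.5, 330.6, 63.5]
tcp_rot: [-3.138, -0.007, -0.141]
ft_force: [-1.1, -3.2, 12.6]
opening: 0.006
```

Request:
drive_tool([
  [[-0.15,0,0],[0,0,0]],
  [[-0.15,0,0],[0,0,0]],
  [[-0.15,0,0.02],[0,0,0]],
  [[-0.15,0,0.04],[0,0,0]],
  [[-0.15,0,0.04],[0,0,0]],
])

```text
t: 21.72
eef_pos: [500.1, 334.0, 59.3]
tcp_rot: [-3.139, -0.005, -0.141]
ft_force: [0.4, -0.4, 2.0]
opening: 0.005
```

```bash
python3 - <<'E'
from h import *
need([536,327.7,62],[np.pi,0,-.14])
p=env.read_camera('side'); crop(p,220,270,360,390,5,'s14.png')
E
```

```text
t 21.72 pos [500.1 334.   59.3] rpy [-3.139 -0.005 -0.141] F [ 0.4 -0.4  2. ] open 0.005
shift mm [36.4  1.2 -2.5] units [ 1.21  0.04 -0.08] turn units [-0.04 -0.06 -0.01]
```

View pics/s14.png

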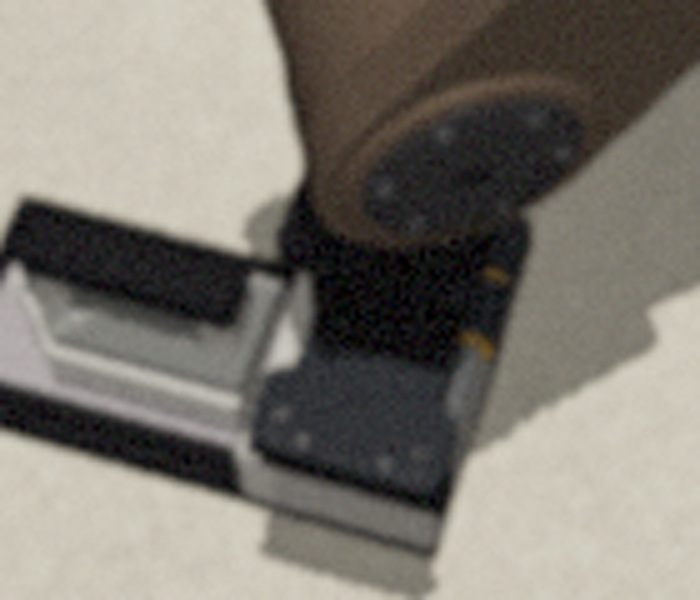

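Request:
drive_tool([
  [[-0.1,0,-0.5],[0,0,0]],
  [[0.2,0,-0.3],[0,0,0]],
  [[0.8,0.04,0],[0,0,0]],
  [[0.4,0,0],[0,0,0]],
  [[0,0,0],[0,0,0]],
])

```text
t: 22.18
eef_pos: [540.3, 326.5, 82.5]
tcp_rot: [-3.139, -0.004, -0.142]
ft_force: [-0.3, -0.3, 0.0]
opening: 0.003
```

```bash
python3 - <<'E'
from h import *
need([536,327.7,62.5],[np.pi,0,-.14])
E
```

```text
t 22.18 pos [540.3 326.5  82.5] rpy [-3.139 -0.004 -0.142] F [-0.3 -0.3  0. ] open 0.003
shift mm [-4.5 -0.5 20. ] units [-0.15 -0.02  0.67] turn units [-0.03 -0.05 -0.03]
```

Request:
drive_tool([
  [[-0.1,-0.02,0.3],[-0.03,-0.05,0]],
  [[0,0,0.25],[0,0,0]],
  [[0,0,0.12],[0,0,0]],
  [[0,0,0],[0,0,0]],
  [[0,0,0],[0,0,0]],
])

```text
t: 22.6
eef_pos: [535.8, 328.0, 63.4]
tcp_rot: [3.142, -0.001, -0.14]
ft_force: [2.7, -5.8, 14.8]
opening: 0.002
```

Request:
drive_tool([
  [[-0.15,0,0.02],[0,0,0]],
  [[-0.15,0,0],[0,0,0]],
  [[-0.15,0,0],[0,0,0]],
])

```text
t: 22.85
eef_pos: [524.8, 330.8, 63.7]
tcp_rot: [-3.138, -0.007, -0.14]
ft_force: [11.6, -0.9, 13.1]
opening: 0.004
```

Request:
drive_tool([
  [[-0.15,0,0],[0,0,0]],
  [[-0.15,0,0],[0,0,0]],
  [[-0.15,0,0.02],[0,0,0]],
])

```text
t: 23.1
eef_pos: [510.6, 332.8, 62.7]
tcp_rot: [-3.139, -0.005, -0.14]
ft_force: [-0.8, 0.6, -0.8]
opening: 0.006
```

Request:
drive_tool([
  [[-0.15,0,0.04],[0,0,0]],
  [[-0.15,0,0.04],[0,0,0]],
])

```text
t: 23.27
eef_pos: [501.5, 333.9, 60.1]
tcp_rot: [-3.139, -0.005, -0.14]
ft_force: [13.2, -3.2, 16.0]
opening: 0.001
```

Fx rose to 12–13 N, which suggests the wheel is at its stop. One more stroke should confirm it.

Request:
drive_tool([
  [[-0.1,0,-0.5],[0,0,0]],
  [[0.2,0,-0.3],[0,0,0]],
  [[0.7,0.03,0],[0,0,0]],
  [[0.4,0,0],[0,0,0]],
  [[0,0,0],[0,0,0]],
])

```text
t: 23.68
eef_pos: [536.4, 326.8, 82.1]
tcp_rot: [3.141, 0.001, -0.141]
ft_force: [-0.3, -0.1, -0.3]
opening: -0.001
```

```bash
python3 - <<'E'
from h import *
need([536,327.7,62.5],[np.pi,0,-.14])
p=env.read_camera('wrist'); save(p,'w15.png')
E
```

```text
t 23.68 pos [536.4 326.8  82.1] rpy [ 3.141e+00  1.000e-03 -1.410e-01] F [-0.3 -0.1 -0.3] open -0.001
shift mm [-0.5 -0.8 19.6] units [-0.02 -0.03  0.65] turn units [ 0.01  0.01 -0.02]
```

View pics/w15.png

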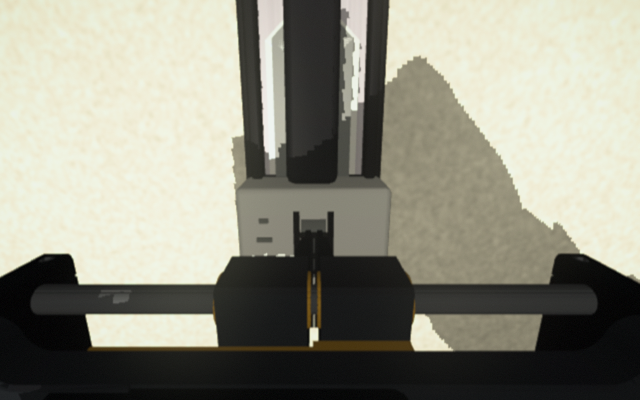

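Request:
drive_tool([
  [[0,-0.03,0.3],[0,0,0]],
  [[0,0,0.25],[0,0,0]],
  [[0,0,0.12],[0,0,0]],
  [[0,0,0],[0,0,0]],
  [[0,0,0],[0,0,0]],
])

```text
t: 24.15
eef_pos: [535.2, 328.2, 63.3]
tcp_rot: [3.141, 0.0, -0.14]
ft_force: [-0.9, -3.3, 14.2]
opening: 0.004
```

Request:
drive_tool([
  [[-0.15,0,0],[0,0,0]],
  [[-0.15,0,0],[0,0,0]],
])

```text
t: 24.32
eef_pos: [528.5, 329.9, 63.9]
tcp_rot: [-3.139, -0.005, -0.14]
ft_force: [8.4, -0.5, 9.5]
opening: 0.005
```

Request:
drive_tool([
  [[-0.15,0,0],[0,0,0]],
  [[-0.15,0,0],[0,0,0]],
])

```text
t: 24.48
eef_pos: [519.5, 331.3, 63.8]
tcp_rot: [-3.139, -0.005, -0.14]
ft_force: [9.4, -1.1, 9.3]
opening: 0.006
```

Request:
drive_tool([
  [[-0.15,0,0],[0,0,0]],
  [[-0.15,0,0],[0,0,0]],
])

```text
t: 24.65
eef_pos: [509.1, 332.2, 63.1]
tcp_rot: [-3.141, -0.001, -0.14]
ft_force: [-0.2, 0.2, 0.0]
opening: 0.005
```

Request:
drive_tool([
  [[-0.15,0,0.02],[0,0,0]],
  [[-0.15,0,0.03],[0,0,0]],
])

```text
t: 24.82
eef_pos: [498.5, 333.0, 60.7]
tcp_rot: [3.14, 0.002, -0.14]
ft_force: [-0.5, -0.5, 0.3]
opening: 0.007
```

Sliding friction of about 9 N shows from the start of the third stroke, so the wheel is at its stop. I'll back off and do the final check.

Request:
drive_tool([
  [[-0.1,0,-0.5],[0,0,0]],
  [[0,0,-0.8],[0,0,0]],
  [[0,0,-1],[0,0,0]],
  [[0,0,-1],[0,0,0]],
  [[0,0,-1],[0,0,0]],
])

```text
t: 25.23
eef_pos: [495.8, 333.5, 190.8]
tcp_rot: [3.14, 0.003, -0.14]
ft_force: [-0.3, -0.3, -0.2]
opening: 0.005
```

Request:
drive_tool([
  [[0,0.9,0],[0,0,0]],
  [[0,0.9,0],[0,0,0]],
  [[0,0.9,0],[0,0,0]],
  [[0,0.5,0],[0,0,0]],
  [[0,0,0],[0,0,0]],
], jaw=0)

```text
t: 25.65
eef_pos: [482.6, 236.5, 190.1]
tcp_rot: [3.14, 0.002, -0.142]
ft_force: [0.9, 0.3, -0.5]
opening: 0.299
```

```bash
python3 - <<'E'
from h import *
for n in ['side','top']:
  p=env.read_camera(n); save(p,n+'16.png')
  for t in ['iron_sole','iron_nose','iron_handle','lid_center','carton_center','cone_center','clapper_center','heat']:
    print(n,t,[(np.round(q['point'],1).tolist(),q['score']) for q in env.tip_of(t,p)][:1])
print(env.state()['t'],env.state()['ft_force'])
E
```

```text
side iron_sole [([616.2, 319.2, 19.0], 0.74)]
side iron_nose [([682.2, 305.7, 22.5], 0.66)]
side iron_handle [([618.0, 315.2, 77.4], 0.96)]
side lid_center [([579.6, -64.3, 13.0], 0.76)]
side carton_center [([314.7, 320.4, 23.5], 0.83)]
side cone_center [([773.7, 53.0, 54.9], 0.62)]
side clapper_center [([315.5, -281.1, 19.1], 0.86)]Traceback (most recent call last):
  File "<stdin>", line 5, in <module>
ValueError: it knows: carton_center, clapper_center, cone_center, dock_plate, iron_handle, iron_nose, iron_sole, lid_center, lid_far_edge, lid_tab, tub_far_rim, tub_mouth, wheel_top
```

View pics/side16.png

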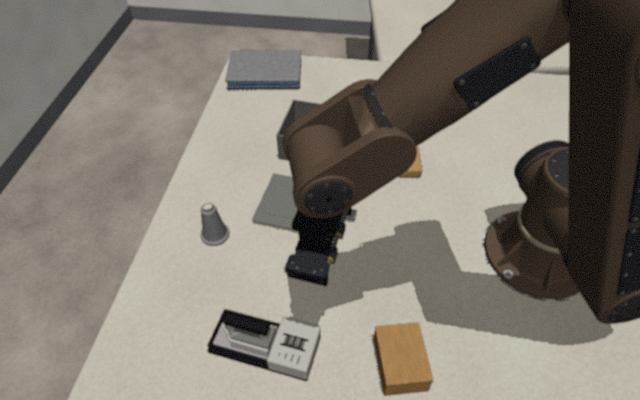

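The side view shows the iron in the dock at (248,330), the lid flat at (290,205), and all bystanders in place. I'll check the iron's offset from the plate in the top view.

```bash
python3 - <<'E'
from h import *
p=env.read_camera('top'); b=cv2.resize(p['pixels'][140:240,170:250],None,fx=5,fy=5,interpolation=cv2.INTER_CUBIC)
for t in ['iron_sole','iron_nose','iron_handle','lid_center','lid_tab','dock_plate']:
    print(t,[(np.round(q['point'],1).tolist(),q['score']) for q in env.tip_of(t,p)][:1])
c=np.array((621.5,315.4,18.))
outline(b,p,frame(c,-.14,[(-46,-13,74),(46,-13,74),(46,13,74),(-46,13,74)]),(0,0,255),5,(170,140))
cv2.imwrite('pics/b2.png',b); save(p,'top16.png')
E
```

```text
iron_sole [([619.6, 315.3, 16.4], 0.9)]
iron_nose [([681.0, 310.3, 26.5], 0.57)]
iron_handle [([625.0, 311.1, 82.1], 0.64)]
lid_center [([575.9, -59.6, 7.7], 0.84)]
lid_tab [([457.6, -42.6, 15.3], 0.94)]
dock_plate [([626.7, 310.2, 18.1], 0.64)]
```

View pics/b2.png

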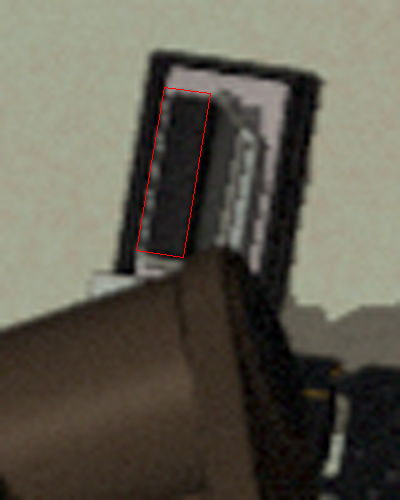

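The bar outline matches to within about 2 mm, so the iron is roughly 5 mm from its nominal place against a 15 mm limit. I'll hand it in.

```bash
python3 - <<'E'
from h import *
print(env.job_done(), env.state()['t'])
E
```

```text
the job is handed in; nothing more can be done
the job is handed in; nothing more can be done
```

All the steps were done in order, and I handed the job in at about 26 s of the 72 s allowed; it reported no verdict.

- **Lid:** I tipped it about 0.24 rad by the tab. The far-edge estimate at 0.16 rad lay within a few mm of the rim. I then laid it flat and right side up at about (580, -60).
- **Iron:** It was set into the dock with its nose away from the console. The last outline check put it about 5 mm from its place, against a 15 mm limit. The network's position estimates varied by a few mm either way; the worst, from the side view, put the sole about 10 mm off.
- **Thumbwheel:** I rolled it in three fingertip strokes. On the third it resisted with about 9 N from the start, against a friction of about 1 N, so it should be at its stop. The heat angle itself could not be read.
- **End state:** The carton, thread cone and wooden block showed no movement beyond camera error. The gripper was part-open and clear of everything.

My last check script stopped with an error after the side view, because the network does not know "heat". I repeated the iron, lid and dock checks in the top view; the bystanders' final check is from the side view only.

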